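# Set the marking press and stamp a name-plate

### The arm

A 7-joint arm with a two-finger parallel gripper is mounted at the origin on the work surface. World frame = base frame: x ahead of the robot, y to its left, z up, the work surface at z = 0. Lengths are in m, angles in rad, forces in N, time in s.
With the tool pointing down it reaches from about 0.425 to 0.95 m from the base axis. Payload 4.7 kg.
Tool frame: the origin (TCP) lies between the finger pads; the fingertips stand 25 mm ahead of it and the grasp point (between the pads) lies 6 mm ahead of it; z points along the fingers, y is the line along which they close (so a half turn about z gives the same grasp; the last joint's range is limited). The gripper opens to 85 mm and grips with 20 to 120 N. Pads are 22 mm wide; open, the fingers measure 114 mm over their backs; the gripper's body (76 mm by 85 mm) begins 54 mm behind the grasp point. The pads swing forward as they close: fully open they stand 13 mm farther back than shut.
Start: joints at [-1.148, 0.469, -0.049, 1.532, 0.024, 1.141, -0.082], TCP at [0.295, 0.607, 0.256] pointing down, gripper open.
Joint ranges: [-2.59, 2.59], [-0.33, 1.99], [-1.39, 1.29], [0.1, 2.45], [-1.04, 4.18], [0.21, 1.99], [-2.66, 2.66]. Speed limits (rad/s): [2.57, 2.57, 3.14, 3.14, 3.14, 3.14, 3.14].

### API

Orientations are given as a 3x3 rotation matrix whose columns are the frame's x, y, z axes.
In Python, from rig import * gives the robot as it stands. Calls block until the motion is done:
- movep(position, orientation): joint-space move of the TCP to a pose.
- move_l(position, attitude=None, feed=0.15, until_force=None): straight line of the TCP; attitude=None keeps the orientation; feed is the mean speed in m/s. With until_force (N) it stops when the force on the tool has changed by that much, and returns True; else False.
- move_joints(angles): joint-space move.
- command_gripper(opening, newtons=None): finger opening in m; newtons is the grip in N (None keeps the last); returns when the fingers have stopped.
- sleep(seconds).
- inverse_kinematics(position, orientation): joint angles nearest the present ones, or None.
- sense(): the state.
- camera(name): name is "scene" or "top" or "wrist"; returns (picture, depth): 400x640x3 uint8, red, green, blue; 400x640 float32, m along the optical axis (not along the pixel's ray), 0 where there is no reading.
- camera_params(name): a dict with "K" (3x3 intrinsics, pixels), "position" and "rotation" of the camera in the world; the wrist camera has in their place "tool_from_camera" (4x4, takes a point from camera to tool coordinates, whose origin is the TCP and whose axes are the flange's). Camera axes: x right, y down, z forward; pixel columns grow to the right and rows downward; lengths in m; the calibration is good to about 2 mm. A picture is of the moment at which its call begins: read the wrist's pose just before it. camera_params takes no time and is no camera call.
A pose or a line that the arm cannot do raises Unreachable and nothing moves.
- finish_job(): hands the job in; it is judged then, once.
The state is a dict: "time_s": time; "joint_pos": joint angles; "qd": joint speeds; "joint_efforts": joint torques, N m; "position": TCP position; "tcp_rot": TCP orientation; "wrist_force": force on the tool from outside, world axes, zero at the start; "ft_torque": the same for the moment, N m; "finger_gap": finger opening in m; "gripper_force": force on a finger pad.
Only numpy, scipy, OpenCV 4.12 (cv2) and the standard library are available. Lean on these libraries where they do the work, as an engineer would, in place of code of your own. Each camera call takes 0.05 s, during which the arm holds its last target. There are 200 camera calls.

### The job

Set the marking press first: turn its depth dial clockwise to the stop, then back exactly four clicks. Next lay the blue blank squarely on the shuttle between its lips and let go, push the shuttle fully home under the head, then press the lever all the way down for a moment and let it rise again. Leave the shuttle home with the blank on it and the dial as set, and leave the other blanks and everything else on the desk where they are.

Things in the scene. Friction and masses are not known exactly. Their poses are not given: they have to be found in the camera images.
- press: Desk marking press, fixed to the desk: dark steel base 350 x 140 x 20 mm, blue head (135 x 90 mm, top 130 mm above the desk). Origin on the desk under the press; own x points from the front (shuttle side, towards the robot) to the back, y to its left (lever side), z up. The base spans x -190 to +160 mm, the head x +25 to +160 mm.
- dial_grip (a point): Depth dial on top of the head: black knob with a straight upright grip bar, 50 mm long, 14 mm thick, 36 mm tall, over a toothed skirt of 64 mm diameter. This point is on the turning axis (vertical) at a good height to pinch the bar: 10 mm below the bar's top, 24 mm above the skirt. The axis is at press x +55 mm, y 0; the point is 172 mm above the desk.
- dial (a joint): Dial angle, rad; grows clockwise seen from above, 0 to 3.1416. Clockwise stop at 3.1416 (long red tick), other end 0 (long black tick); a detent every 0.349 (one click, 20 degrees, thin ticks); about 0.1 N m to turn; a sprung ball holds it in the detent. At 0 the bar lies along press x, its white-marked end to the front (-x); at q it is turned q clockwise from there.
- nest (a point): Aluminium shuttle that carries a blank: the middle of its flat top, 50 mm above the desk, axes as the press. The top is 30 mm wide (y): a 40 mm blank overhangs 5 mm each side, with 27 mm free below the overhang. Lips 6 mm high at both ends, 89 mm apart; a blank lies lengthwise (x) between them. With the shuttle out the nest is in front of the head, open from above.
- shuttle (a joint): Travel of the shuttle in m along press +x: 0 fully out (as it starts), 0.14 fully home under the head, at its stop. About 2 N to push; stays where left.
- tab (a point): Top middle of the orange upright push plate at the shuttle's front end, 85 mm in front of the nest's middle: 44 mm wide (y), 8 mm thick (x), top 79 mm above the desk, free down to about 27 mm above the desk. Push it towards press +x. Rides with the shuttle.
- lever (a joint): Press lever at the left (+y) side of the press, in rad: 0 raised (start; a spring brings it back), 0.6 fully down at its stop. It turns about a horizontal axis along press y at press x +120 mm, 115 mm above the desk. Raised it slopes up towards the front at 0.6 rad above level; fully down it is level.
- lever_grip (a point): Middle of the black round cross grip at the lever's end: 24 mm diameter, 70 mm long along press y, 200 mm from the lever's axis, at press y +145 mm. Raised it is 228 mm above the desk; fully down 115 mm. Takes about 6 to 8 N downward to hold down. The bare lever arm is a 14 mm rod.
- blank_blue: The blue name-plate blank: flat plastic plate 80 (x) x 40 (y) x 8 (z) mm, 35 g, origin in the middle of its underside. Lies lengthwise on the rack.
- blank_white: White blank of the same size, lies on the rack; leave it.
- blank_red: Red blank of the same size, lies on the rack; leave it.
- rack: Fixed wooden rack: foot 300 (x) x 70 (y) x 8 mm, and on it a ridge 290 x 28 mm, top 30 mm above the desk, on which three blanks lie end to end along x at 94 mm centres (which colour is where varies), overhanging the ridge by 6 mm on both sides. Origin on the desk under its middle.
- stamp_a: Dark wooden hand stamp standing upright, 36 mm diameter, 75 mm tall, by the press; origin under it. Leave it.
- stamp_b: Black hand stamp standing upright, 36 mm diameter, 75 mm tall; origin under it. Leave it.
- ink_pad: Black ink pad, 110 x 70 x 12 mm; origin under its middle. Leave it.
- calculator: Black calculator, 150 x 100 x 20 mm; origin under its middle. Leave it.
- mug: White mug, 80 mm diameter, 95 mm tall; origin under its middle. Leave it.
- stapler: Black stapler, 150 mm long (x), 36 mm wide, about 50 mm tall; origin under its middle. Leave it.
Mind the look-alikes: they are no part of the job. Several things have the shape of the blank_blue; the one meant has the colours described above.

How it is judged:
By the outcome, as a careful person would: the job done as asked, in the order asked, and still so for the second after the job is handed in, with the robot touching nothing.
It also fails if it takes over 72 s, if anything falls off the work surface, if the arm or the gripper's body presses on something with over 40 N, if the wrist force passes 120 N, or if a joint passes its speed limit or range.

## Working session

There is one attempt and no reset: what is moved stays moved. The work goes in short steps, each a Python script; the robot and the scene stay as the last script left them, time stands still between calls to the robot, and variables do not carry over. Pictures are saved under pics/ and viewed, at most 10 in all, crops included, and the job is handed in when it is done.

```bash
ls; mkdir -p pics; cat > h.py <<'E'
from rig import *
import numpy as np, cv2
def P(cam,d,u,v,z=None):
    c=camera_params(cam);K=np.array(c["K"]);R=np.array(c["rotation"]);t=np.array(c["position"])
    r=R@np.array([(u-K[0,2])/K[0,0],(v-K[1,2])/K[1,1],1])
    return t+r*(d[int(v),int(u)] if z is None else (z-t[2])/r[2])
E
python3 - <<'E'
from h import *
for n in("top","scene"):
    p,d=camera(n);cv2.imwrite(f"pics/{n}.png",p[:,:,::-1]);np.savez(n,p=p,d=d);c=camera_params(n);print(n,c)
E
```

```text
pics
top {'K': array([[391.87415715,   0.        , 316.80505562],
       [  0.        , 391.87415715, 198.90555912],
       [  0.        ,   0.        ,   1.        ]]), 'position': array([0.45435765, 0.01613652, 1.35132676]), 'rotation': array([[-0.02353319, -0.99837002,  0.0519951 ],
       [-0.99950274,  0.02240433, -0.02218813],
       [ 0.02098705, -0.0524914 , -0.99840082]])}
scene {'K': array([[397.87860804,   0.        , 323.967249  ],
       [  0.        , 397.87860804, 205.71404772],
       [  0.        ,   0.        ,   1.        ]]), 'position': array([ 1.24053168, -0.30791639,  0.98105876]), 'rotation': array([[ 3.79926347e-01,  6.74375572e-01, -6.33145765e-01],
       [ 9.25016740e-01, -2.76950893e-01,  2.60081206e-01],
       [ 4.21274984e-05, -6.84482134e-01, -7.29029634e-01]])}
```

View pics/top.png

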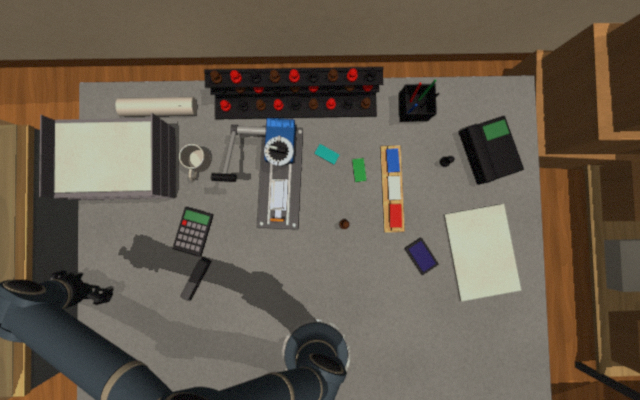

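View pics/scene.png

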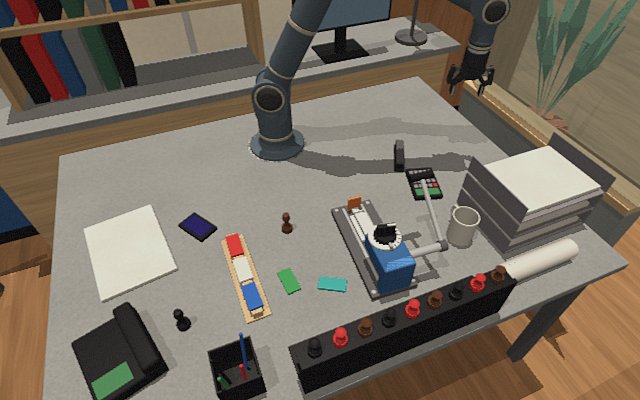

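The top view shows the press at about (280,175), with its dial at (278,150) and lever grip at (224,177). The rack is at (393,190), with the blue blank at (392,160), white at (394,187) and red at (396,215). Blank candidates are blue (392,160), the teal card (327,154) and the green piece (360,170). Only the first is blue and on the rack. I'll confirm with an enlarged crop.

```bash
python3 - <<'E'
from h import *
f=np.load("top.npz");p,d=f['p'],f['d']
cv2.imwrite("pics/crop.png",cv2.resize(p[112:237,210:410,::-1],None,fx=4,fy=4,interpolation=cv2.INTER_CUBIC))
for u,v in[(392,160),(394,187),(396,215),(278,150),(278,190),(224,177),(285,218),(327,154),(344,224)]: print(u,v,P("top",d,u,v).round(3))
E
```

```text
392 160 [ 0.649 -0.271  0.035]
394 187 [ 0.557 -0.273  0.045]
396 215 [ 0.463 -0.279  0.034]
278 150 [0.665 0.103 0.181]
278 190 [0.554 0.115 0.053]
224 177 [0.58  0.252 0.243]
285 218 [0.461 0.096 0.019]
327 154 [ 0.679 -0.053  0.006]
344 224 [ 0.437 -0.099  0.073]
```

View pics/crop.png

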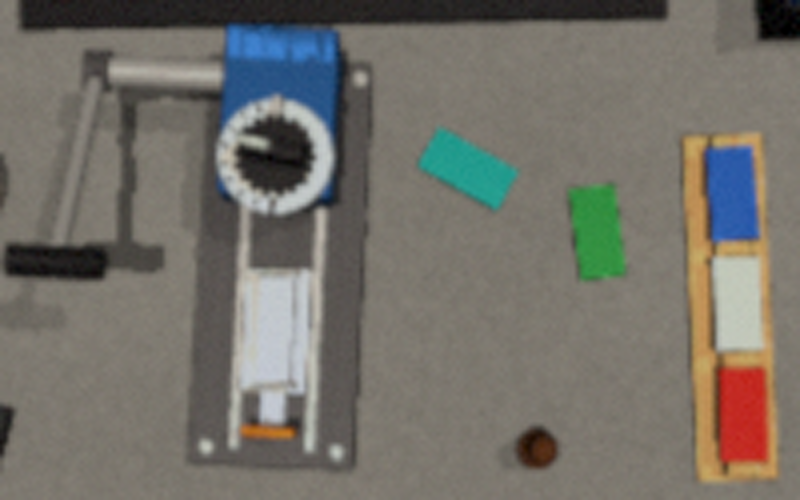

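The crop shows the blue blank at the back end of the rack (crop 733,193), with white and red in front of it. The teal and green cards lie on the desk and are decoys. The dial's white end points left and slightly back, so q is about 100°. Next I'll fit the press pose and look with the wrist camera.

```bash
cat >> h.py <<'E'
def down(a): # tool z down, tool y axis at world heading a
    y=np.array([np.cos(a),np.sin(a),0]);z=np.array([0,0,-1.]);return np.column_stack([np.cross(y,z),y,z])
def PW(s,K,T,u,v,z):  # wrist pixel -> plane z
    R=np.array(s["tcp_rot"]);t=np.array(s["position"]);o=R@T[:3,3]+t
    r=R@T[:3,:3]@np.array([(u-K[0,2])/K[0,0],(v-K[1,2])/K[1,1],1]);return o+r*(z-o[2])/r[2]
E
python3 - <<'E'
from h import *
f=np.load("top.npz")
for a,b in[(190,464),(353,467),(371,62),(683,138),(762,134),(700,480),(777,477)]:
    print(a,b,P("top",None,210+a/4-.4,112+b/4-.4,.02 if a<500 else .008).round(4))
print(P("top",None,210+275/4-.4,112+155/4-.4,.182))
print(sense()["tcp_rot"],sense()["time_s"]);c=camera_params("wrist");print(c)
for a in np.arange(-180,180,30):
    q=inverse_kinematics([.60,.08,.42],down(np.radians(a)));print(a,None if q is None else np.round(q,2))
E
```

```text
190 464 [0.4312 0.1906 0.02  ]
353 467 [0.4253 0.0531 0.02  ]
371 62 [0.7716 0.0304 0.02  ]
683 138 [ 0.7028 -0.2385  0.008 ]
762 134 [ 0.705  -0.3075  0.008 ]
700 480 [ 0.4068 -0.2437  0.008 ]
777 477 [ 0.4078 -0.3101  0.008 ]
[0.66377337 0.10215543 0.182     ]
[[-8.99674023e-01  4.36561719e-01 -7.19546631e-04]
 [ 4.36562307e-01  8.99672541e-01 -1.63412989e-03]
 [-6.60422078e-05 -1.78431115e-03 -9.99998406e-01]] 0.1
{'K': array([[331.43993301,   0.        , 319.72546558],
       [  0.        , 331.43993301, 197.71091333],
       [  0.        ,   0.        ,   1.        ]]), 'tool_from_camera': array([[ 8.58460556e-04, -9.49207906e-01, -3.14648398e-01,
         8.03723775e-02],
       [ 9.99999631e-01,  8.20892315e-04,  2.51909003e-04,
         9.93015346e-04],
       [ 1.91784348e-05, -3.14648498e-01,  9.49208261e-01,
        -1.17704285e-01],
       [ 0.00000000e+00,  0.00000000e+00,  0.00000000e+00,
         1.00000000e+00]])}
-180 [ 0.57  0.48 -1.17  1.42  0.44  1.53  2.57]
-150 [-0.98  0.4   1.12  1.51 -0.36  1.46 -2.47]
-120 [-0.98  0.4   1.12  1.51 -0.36  1.46 -1.94]
-90 [-0.71  0.29  0.68  1.5  -0.18  1.42 -1.59]
-60 [-0.64  0.28  0.58  1.49 -0.15  1.42 -1.1 ]
-30 [-0.64  0.28  0.57  1.49 -0.15  1.42 -0.58]
0 [-0.57  0.27  0.48  1.49 -0.12  1.41 -0.08]
30 [-0.49  0.26  0.38  1.48 -0.1   1.41  0.41]
60 [-0.42  0.26  0.28  1.48 -0.07  1.41  0.91]
90 [-0.38  0.26  0.23  1.48 -0.06  1.41  1.42]
120 [-0.31  0.26  0.14  1.47 -0.04  1.41  1.93]
150 [-0.24  0.26  0.05  1.47 -0.01  1.41  2.43]
```

```bash
python3 - <<'E'
from h import *
import pickle
out={}
for n,t in[("rack",[.62,-.26,.36]),("press",[.63,.10,.42])]:
    movep(t,down(np.radians(-90)));s=sense();p,d=camera("wrist");out[n]=(s,p,d)
    print(s["time_s"],s["position"],np.round(s["joint_pos"],2))
pickle.dump(out,open("w.pkl","wb"))
cv2.imwrite("pics/w1.png",cv2.resize(out["press"][1][:,100:540,::-1],None,fx=1.5,fy=1.5,interpolation=cv2.INTER_CUBIC))
cv2.imwrite("pics/w2.png",out["rack"][1][:,:,::-1])
E
```

```text
3.3583 [ 0.62051587 -0.2589351   0.35972814] [-0.22  0.5   0.86  1.44 -0.38  1.38 -0.92]
4.775 [0.6300238  0.09797306 0.42004432] [-0.84  0.41  0.92  1.42 -0.33  1.46 -1.5 ]
```

View pics/w1.png

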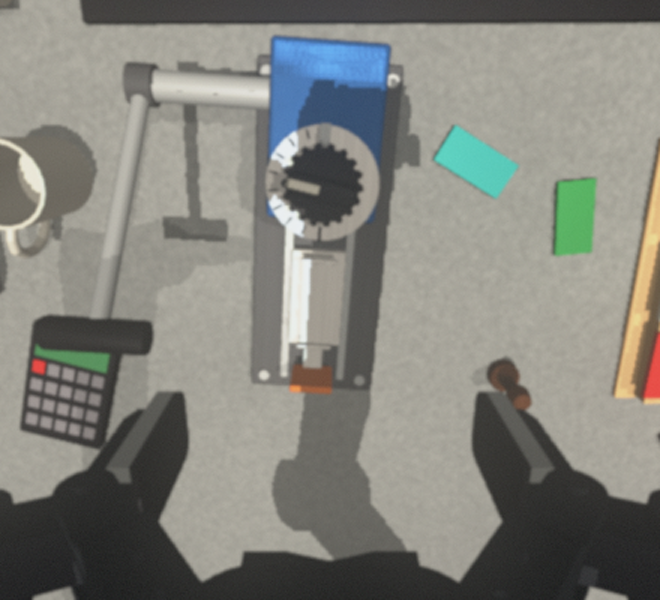

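View pics/w2.png

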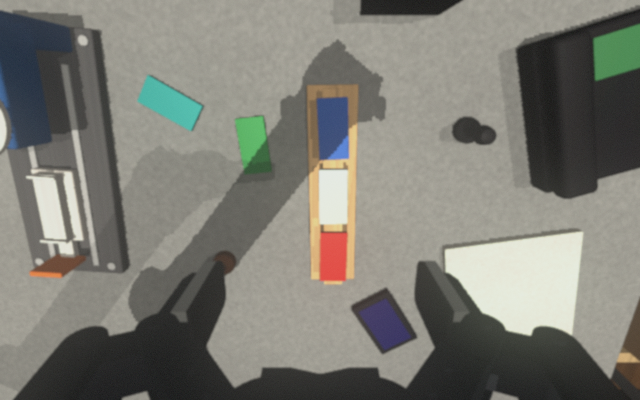

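w1 shows the dial at about (321,183), white end left; the nest lips at (317,253) and (315,345); the orange tab at (311,378); the lever grip at (93,336). w2 shows the blue blank at (333,128), white at (333,196) and red at (333,257). Next I'll measure these from the depth cloud.

```bash
cat >> h.py <<'E'
def cloud(s,d):
    c=camera_params("wrist");K=np.array(c["K"]);T=np.array(c["tool_from_camera"])
    v,u=np.mgrid[:400,:640];X=np.stack([(u-K[0,2])/K[0,0]*d,(v-K[1,2])/K[1,1]*d,d],-1)@T[:3,:3].T+T[:3,3]
    X=X@np.array(s["tcp_rot"]).T+np.array(s["position"]);X[d==0]=np.nan;return X
def rect(m,X):
    r=cv2.minAreaRect((X[m][:,:2]*1000).astype(np.float32));return r,np.median(X[m],0).round(4),m.sum()
E
python3 - <<'E'
from h import *
import pickle
w=pickle.load(open("w.pkl","rb"))
c=camera_params("wrist");K=np.array(c["K"]);T=np.array(c["tool_from_camera"])
s,p,d=w["press"];X=cloud(s,d);p=p.astype(int)
z=X[...,2];near=np.hypot(X[...,0]-.664,X[...,1]-.102)<.045
print("bar",rect(near&(z>.165)&(z<.2),X)); print("skirt",rect(near&(z>.135)&(z<.165)&(p.sum(2)<200),X))
b=(p[...,2]>p[...,0]+40)&(z>.11)&(z<.14);print("head",rect(b,X))
o=(p[...,0]>p[...,2]+50)&(abs(X[...,0]-.47)<.06)&(abs(X[...,1]-.11)<.05);print("tab",rect(o&(z>.07),X),np.nanmax(z[o]))
g=(z>.2)&(X[...,1]>.15)&(X[...,0]<.68)&(p.sum(2)<150);print("grip",rect(g,X))
n=(z>.044)&(z<.053)&(X[...,0]<.63)&(X[...,0]>.45)&(abs(X[...,1]-.11)<.04);print("nest",rect(n,X))
for nm,uv,h in[("baseBL",(252,381),.02),("BR",(369,388),.02),("TR",(403,66),.02),("discC",(322,182),.13),("tabL",(290,390),.079),("tabR",(331,391),.079),("lipb",(317,252),.056),("lipf",(315,346),.056)]:
    print(nm,PW(s,K,T,100+uv[0]/1.5-.2,uv[1]/1.5-.2,h).round(4))
s,p,d=w["rack"];X=cloud(s,d);p=p.astype(int);z=X[...,2]
m=(p[...,2]>p[...,0]+50)&(z>.028)&(abs(X[...,1]+.27)<.05)&(X[...,0]>.58);print("blue",rect(m,X))
m=(abs(X[...,1]+.27)<.05)&(z>.03)&(z<.05)&(abs(X[...,0]-.55)<.2);print("all3",rect(m,X))
for uv in[(317,97),(347,97),(350,159),(319,157)]:print(PW(s,K,T,*uv,.038).round(4))
E
```

```text
bar (((672.93603515625, 105.07067108154297), (50.59341812133789, 14.269776344299316), 76.74605560302734), array([0.6735, 0.1054, 0.1819]), np.int64(686))
skirt (((673.826904296875, 102.87701416015625), (59.132957458496094, 55.29979705810547), 47.89650344848633), array([0.6818, 0.1027, 0.148 ]), np.int64(1155))
head (((710.3882446289062, 101.9543685913086), (88.55329895019531, 132.50579833984375), 86.0650863647461), array([0.7447, 0.1001, 0.13  ]), np.int64(4854))
tab (((458.930908203125, 119.34435272216797), (42.57992935180664, 8.88554859161377), 85.67146301269531), array([0.4608, 0.1188, 0.0782]), np.int64(181)) 0.08063817559685138
grip (((632.6461791992188, 159.7794647216797), (24.515653610229492, 20.429981231689453), 2.1779277324676514), array([0.6383, 0.1595, 0.4632]), np.int64(5346))
nest (((526.8671264648438, 115.95989990234375), (42.86370086669922, 132.26524353027344), 86.80008697509766), array([0.5425, 0.1138, 0.0501]), np.int64(1147))
baseBL [0.4368 0.1893 0.02  ]
BR [0.4274 0.053  0.02  ]
TR [0.7709 0.0286 0.02  ]
discC [0.6736 0.1046 0.13  ]
tabL [0.4577 0.1401 0.079 ]
tabR [0.4564 0.0976 0.079 ]
lipb [0.5987 0.1112 0.056 ]
lipf [0.4971 0.1144 0.056 ]
blue (((650.5504760742188, -275.5894470214844), (77.8492431640625, 36.942623138427734), 3.3558905124664307), array([ 0.6523, -0.2754,  0.038 ]), np.int64(1669))
all3 (((557.8252563476562, -276.219970703125), (288.1728210449219, 41.803524017333984), 0.9454898834228516), array([ 0.5762, -0.2762,  0.038 ]), np.int64(5088))
[ 0.6909 -0.2545  0.038 ]
[ 0.691  -0.2925  0.038 ]
[ 0.6112 -0.2988  0.038 ]
[ 0.6138 -0.2571  0.038 ]
```

```bash
cat >> h.py <<'E'
O=np.array([.6182,.1085,0]);YAW=np.radians(-4.0)
def W(x,y,z):
    c,s=np.cos(YAW),np.sin(YAW);return O+[c*x-s*y,s*x+c*y,z]
def look(n):
    import pickle
    s=sense();p,d=camera("wrist");pickle.dump((s,p,d),open(n+".pkl","wb"));return s,p.astype(int),cloud(s,d)
def dialq(X):
    C=W(.055,0,0);z=X[...,2];m=(np.hypot(X[...,0]-C[0],X[...,1]-C[1])<.045)&(z>.165)&(z<.2)
    r=rect(m,X);(w,h),a=r[0][1],r[0][2];a=a if w>h else a+90;return r,(176-a)%180
E
python3 - <<'E'
from h import *
D=W(.055,0,0);a=np.radians(-14);print(D)
command_gripper(.05)
movep(D+[0,0,.235],down(a));move_l(D+[0,0,.178],feed=.1)
command_gripper(.0,40);s=sense();print(s["time_s"],s["finger_gap"],s["gripper_force"],np.round(s["joint_pos"],3))
q0=np.array(s["joint_pos"])
for k in(20,40,60,76,80,82):
    q=q0.copy();q[6]-=np.radians(k);move_joints(q);s=sense();print(k,s["time_s"],np.round(s["wrist_force"],1),np.round(s["ft_torque"],2))
E
```

```text
[0.67306602 0.10466339 0.        ]
7.5667 0.013528671477560681 40.062464475631714 [-0.561  0.586  0.514  1.621 -0.326  1.023 -0.191]
20 7.9917 [ 0.6 -0.6 -1.4] [-0.12 -0.31 -0.07]
40 8.4167 [ 2.3 -1.3 -2.2] [-0.36 -0.58 -0.06]
60 8.8417 [ 3.7 -1.8 -3.5] [-0.64 -0.99 -0.02]
76 9.2167 [ 3.8 -1.9 -2.3] [-0.77 -1.03 -0.04]
80 9.4667 [ 4.2 -3.1 -2.5] [-0.75 -1.04 -0.11]
82 9.7167 [ 4.9 -3.8 -2.3] [-0.84 -1.02  1.01]
```

The torque jump at 82° shows the dial has reached the stop. Now four clicks back.

```bash
python3 - <<'E'
from h import *
s=sense();q0=np.array(s["joint_pos"]);q0[6]+=np.radians(82)
for k in(60,40,20,0):
    q=q0.copy();q[6]-=np.radians(k);move_joints(q);s=sense();print(k,s["time_s"],np.round(s["wrist_force"],1),np.round(s["ft_torque"],2))
command_gripper(.05)
D=W(.055,0,0);move_l(D+[0,0,.24],feed=.2)
movep([.62,.10,.42],down(np.radians(-90)));s,p,X=look("d1");print(s["time_s"],dialq(X))
z=X[...,2];N=W(-.075,0,0)
m=(z>.053)&(z<.060)&(abs(X[...,0]-N[0])<.07)&(abs(X[...,1]-N[1])<.03)
c,sn=np.cos(YAW),np.sin(YAW);L=(X[m]-O)[:,:2]@np.array([[c,-sn],[sn,c]]);print(m.sum(),np.histogram(L[:,0],bins=np.arange(-.16,.02,.004)))
g=(z>.215)&(z<.26)&(X[...,1]>.18)&(p.sum(2)<200);print("grip",rect(g,X),W(.12-.2*np.cos(.6),.145,.228))
i=p.astype(np.uint8)[80:300,200:460,::-1];cv2.imwrite("pics/d1.png",cv2.resize(i,None,fx=2.5,fy=2.5,interpolation=cv2.INTER_CUBIC))
E
```

```text
60 10.175 [ 3.5 -0.3 -2.2] [-0.16 -0.73 -0.01]
40 10.6 [ 2.9  0.4 -2. ] [ 0.16 -0.66 -0.01]
20 11.025 [ 1.5  2.8 -2. ] [ 0.48 -0.37 -0.03]
0 11.45 [-1.9  3.9  0.3] [ 0.81  0.19 -0.03]
13.525 ((((672.824951171875, 104.96411895751953), (50.545475006103516, 13.99650764465332), 76.26641845703125), array([0.6731, 0.1049, 0.182 ]), np.int64(692)), 99.73358154296875)
141 (array([ 0,  0,  0,  0,  0,  0,  0,  0,  0, 52, 15,  0,  0,  0,  0,  0,  1,
        1,  0,  0,  0,  0,  0,  0,  0,  0,  0,  0,  0,  0,  0,  0, 45, 27,
        0,  0,  0,  0,  0,  0,  0,  0,  0,  0]), array([-1.60000000e-01, -1.56000000e-01, -1.52000000e-01, -1.48000000e-01,
       -1.44000000e-01, -1.40000000e-01, -1.36000000e-01, -1.32000000e-01,
       -1.28000000e-01, -1.24000000e-01, -1.20000000e-01, -1.16000000e-01,
       -1.12000000e-01, -1.08000000e-01, -1.04000000e-01, -1.00000000e-01,
       -9.60000000e-02, -9.20000000e-02, -8.80000000e-02, -8.40000000e-02,
       -8.00000000e-02, -7.60000000e-02, -7.20000000e-02, -6.80000000e-02,
       -6.40000000e-02, -6.00000000e-02, -5.60000000e-02, -5.20000000e-02,
       -4.80000000e-02, -4.40000000e-02, -4.00000000e-02, -3.60000000e-02,
       -3.20000000e-02, -2.80000000e-02, -2.40000000e-02, -2.00000000e-02,
       -1.60000000e-02, -1.20000000e-02, -8.00000000e-03, -4.00000000e-03,
        1.38777878e-16,  4.00000000e-03,  8.00000000e-03,  1.20000000e-02,
        1.60000000e-02]))
grip (((583.66845703125, 255.38449096679688), (69.71170043945312, 21.844877243041992), 86.25238800048828), array([0.5877, 0.2564, 0.2376]), np.int64(1334)) [0.58335735 0.25629051 0.228     ]
```

View pics/d1.png

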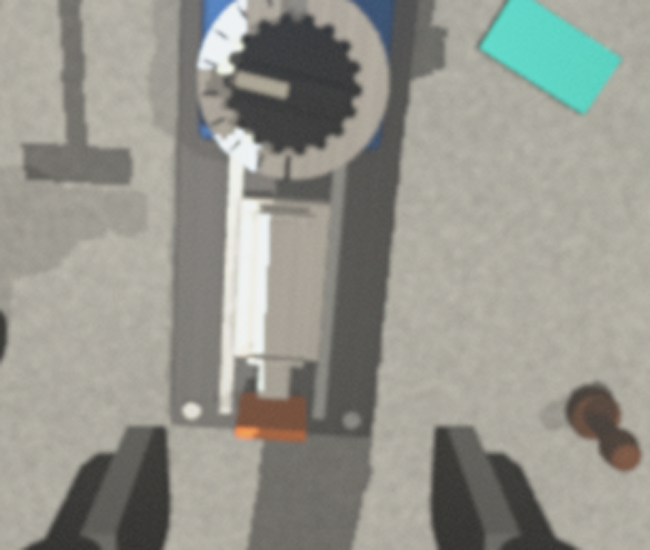

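The dial reads 99.7° (click 5, four back from the stop), with its white mark to the left. Both lips are visible and their midpoint is at press x -75 mm. Now the blue blank.

```bash
python3 - <<'E'
from h import *
B=np.array([.6512,-.2756,0]);R1=down(np.radians(-88.5));N=W(-.075,0,0);R2=down(np.radians(-94))
command_gripper(.07)
movep(B+[0,0,.12],R1);move_l(B+[0,0,.040],feed=.12)
command_gripper(0,30);s=sense();print(s["time_s"],s["finger_gap"],s["gripper_force"],s["position"])
move_l(B+[0,0,.16],feed=.2);s=sense();print(s["finger_gap"],s["wrist_force"])
movep(N+[0,0,.16],R2)
s,p,X=look("h1");z=X[...,2]
m=(p[...,2]>p[...,0]+50)&(abs(z-.158)<.02)&(np.hypot(X[...,0]-N[0],X[...,1]-N[1])<.07);print(s["time_s"],s["finger_gap"],rect(m,X),N,s["position"])
E
```

```text
16.8583 0.03949817168427778 30.5098557472229 [ 0.65181363 -0.2759617   0.0411736 ]
0.03932769526511564 [-0.39868471  1.13393303 -0.99166123]
19.1083 0.0394208632546619 (((543.4251708984375, 113.0141372680664), (39.54127502441406, 80.78153228759766), 87.0205307006836), array([0.5494, 0.1128, 0.1571]), np.int64(15042)) [0.5433827  0.11373174 0.        ] [0.54400923 0.11244797 0.16017128]
```

```bash
python3 - <<'E'
from h import *
N=W(-.075,0,0)+[0,.0007,0]
move_l(N+[0,0,.08],down(np.radians(-94.8)),feed=.15)
print(move_l(N+[0,0,.0595],feed=.04,until_force=3));s=sense();print(s["position"],np.round(s["wrist_force"],1))
command_gripper(.062)
move_l(N+[0,0,.16],feed=.2)
movep(W(-.02,-.01,.40),down(np.radians(-94)))
s,p,X=look("p1");z=X[...,2];N=W(-.075,0,0)
m=(p[...,2]>p[...,0]+50)&(z<.08)&(z>.04)&(np.hypot(X[...,0]-N[0],X[...,1]-N[1])<.07);print(s["time_s"],rect(m,X),X[m][:,2].min(),X[m][:,2].max(),N);print(dialq(X)[1])
i=p.astype(np.uint8)[80:320,200:460,::-1];cv2.imwrite("pics/p1.png",cv2.resize(i,None,fx=2.5,fy=2.5,interpolation=cv2.INTER_CUBIC))
E
```

```text
True
[0.5434839  0.1146839  0.06082241] [-0.2 -0.7  2.9]
22.3083 (((542.3829956054688, 116.00132751464844), (37.63319778442383, 79.26355743408203), 86.36933135986328), array([0.5445, 0.1156, 0.0581]), np.int64(1371)) 0.05536546154190364 0.060783723073772944 [0.5433827  0.11373174 0.        ]
99.90752410888672
```

View pics/p1.png

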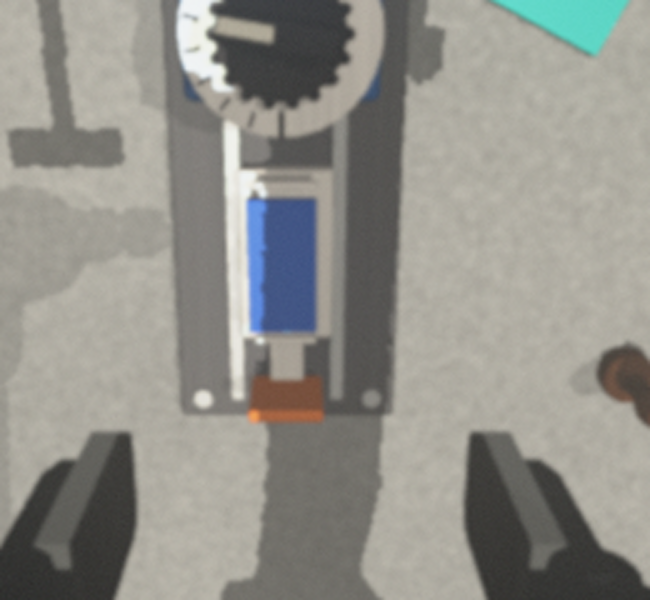

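The blank lies flat between the lips with its top at 58 mm, about 1 mm off centre, and the dial is unchanged. Next I push the tab with closed fingers, the tool turned so the camera stays on the robot's side.

```bash
python3 - <<'E'
from h import *
R=down(np.radians(86))
command_gripper(0)
for x in(-.205,-.2,-.195):
    if inverse_kinematics(W(x,0,.058),R) is not None: break
print(x)
movep(W(x,0,.16),R);move_l(W(x,0,.058),feed=.15)
s=sense();print(s["time_s"],s["position"],np.round(s["joint_pos"],2),s["finger_gap"])
hit=move_l(W(-.025,0,.058),feed=.06,until_force=12);s=sense()
print(hit,s["time_s"],s["position"],(np.array(s["position"])-O)[:2]@[np.cos(YAW),np.sin(YAW)],np.round(s["wrist_force"],1))
E
```

```text
-0.205
26.1833 [0.41428162 0.12282536 0.05843582] [-0.69  0.41  0.37  2.28 -0.3   0.5   1.42] 0.00016519477014917977
True 28.65 [0.57895057 0.11110685 0.05707577] -0.03933566412102015 [-0.3 -0.3 -0. ]
```

```bash
python3 - <<'E'
from h import *
hit=move_l(W(-.02,0,.058),feed=.03,until_force=15);s=sense()
print(hit,s["time_s"],(np.array(s["position"])-O)[:2]@[np.cos(YAW),np.sin(YAW)],np.round(s["wrist_force"],1))
sleep(.2);print(np.round(sense()["wrist_force"],1))
move_l(W(-.08,0,.058),feed=.15);move_l(W(-.08,0,.2),feed=.25)
movep(W(-.12,0,.34),down(np.radians(86)))
s,p,X=look("s1");z=X[...,2]
c,sn=np.cos(YAW),np.sin(YAW)
def pr(m): 
    L=(X[m]-O)[:,:2]@np.array([[c,-sn],[sn,c]]);return m.sum(),L.min(0),L.max(0),np.median(X[m][:,2])
o=(p[...,0]>p[...,2]+50)&(abs(X[...,1]-.11)<.05)&(z>.075)&(z<.083)&(X[...,0]<.7)
print(s["time_s"],"tab",pr(o));b=(p[...,2]>p[...,0]+50)&(z<.08)&(z>.04)&(X[...,0]<.72)&(abs(X[...,1]-.11)<.06);print("blank",pr(b));print(dialq(X))
i=p.astype(np.uint8)[:300,150:490,::-1];cv2.imwrite("pics/s1.png",cv2.resize(i,None,fx=2,fy=2,interpolation=cv2.INTER_CUBIC))
E
```

```text
True 29.0333 -0.03957626198795384 [-0.2 -0.5 -0. ]
[ 1.  -0.2  0.5]
31.0 tab (np.int64(210), array([-0.02573796, -0.02148712]), array([-0.0180123 ,  0.02133814]), np.float64(0.07850633413544611))Traceback (most recent call last):
  File "<stdin>", line 12, in <module>
  File "<stdin>", line 10, in pr
    return umr_minimum(a, axis, None, out, keepdims, initial, where)
ValueError: zero-size array to reduction operation minimum which has no identity
```

```bash
python3 - <<'E'
from h import *
import pickle
s,p,d=pickle.load(open("s1.pkl","rb"));X=cloud(s,d);print(dialq(X),W(.055,0,0),sense()["position"])
i=p[:,150:490,::-1];cv2.imwrite("pics/s1.png",cv2.resize(i,None,fx=1.5,fy=1.5,interpolation=cv2.INTER_CUBIC))
E
```

```text
((((671.7536010742188, 105.52001953125), (9.286746978759766, 15.627974510192871), 86.27057647705078), array([0.6682, 0.1059, 0.1814]), np.int64(163)), 179.72942352294922) [0.67306602 0.10466339 0.        ] [0.49773642 0.11694115 0.33802683]
```

View pics/s1.png

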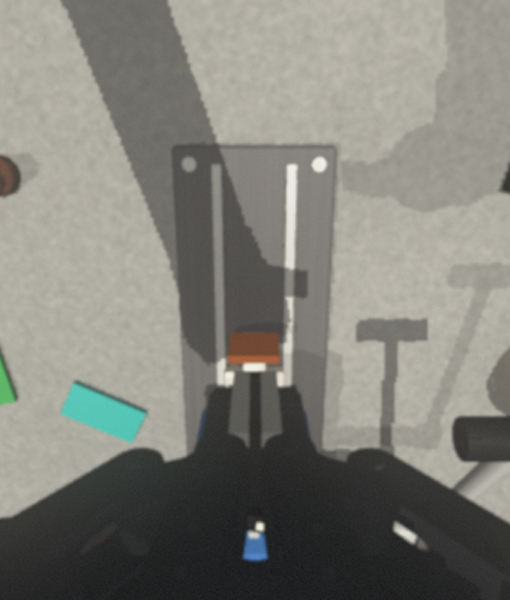

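The tab is at (255,345), against the head, and the gripper hides the dial here. I'll check "home" from the other orientation before pressing.

```bash
python3 - <<'E'
from h import *
movep(W(-.01,0,.40),down(np.radians(-94)))
s,p,X=look("s2");z=X[...,2];c,sn=np.cos(YAW),np.sin(YAW)
L=np.stack([(X[...,0]-O[0])*c+(X[...,1]-O[1])*sn,-(X[...,0]-O[0])*sn+(X[...,1]-O[1])*c],-1)
o=(p[...,0]>p[...,2]+40)&(abs(L[...,1])<.04)&(z>.075)&(z<.083)&(abs(L[...,0])<.1)
print(s["time_s"],o.sum(),L[o].min(0),L[o].max(0),dialq(X))
E
```

```text
33.4083 191 [-0.02399483 -0.02140161] [-0.01653451  0.02040735] ((((672.7268676757812, 104.94023895263672), (50.61314010620117, 14.021124839782715), 76.14503479003906), array([0.673 , 0.1047, 0.1819]), np.int64(773)), 99.85496520996094)
```

The tab centre is at -20 mm, so the shuttle is home, and the dial still reads 99.9°. Now the lever.

```bash
python3 - <<'E'
from h import *
def G(th,dz=.037): return W(.12-.2*np.cos(th),.145,.115+.2*np.sin(th)+dz)
R=down(np.radians(-94))
movep(G(.6,.09),R);print(move_l(G(.6,.040),feed=.15,until_force=5))
for th in(.45,.3,.15,.04):
    move_l(G(th),feed=.1);s=sense();print(th,s["time_s"],s["position"][2]-.037,np.round(s["wrist_force"],1))
hit=move_l(G(0,.022),feed=.04,until_force=15);s=sense();print(hit,s["time_s"],s["position"],s["position"][2]-.037,np.round(s["wrist_force"],1))
sleep(.4);print(sense()["position"][2]-.037,np.round(sense()["wrist_force"],1))
E
```

```text
False
0.45 35.1333 0.20332124217216582 [-4.  -0.5  7.8]
0.3 35.5833 0.17553940054272665 [-2.5  0.2  6.2]
0.15 36.0333 0.1464057968016036 [-1.9 -0.3  7.2]
0.04 36.4 0.1246071282428905 [-1.5  0.8  6.7]
True 36.7917 [0.54933106 0.25922551 0.15189459] 0.11489459286175024 [-2.4 -0.5 10.1]
0.11490729738982594 [-3.3 -1.4 10.3]
```

```bash
python3 - <<'E'
from h import *
def G(th,dz=.037): return W(.12-.2*np.cos(th),.145,.115+.2*np.sin(th)+dz)
p=np.array(sense()["position"]);p[2]-=.003;print(move_l(p,feed=.02,until_force=15));sleep(.3);s=sense();print(s["position"][2]-.037,np.round(s["wrist_force"],1))
for th in(.15,.3,.45,.6): move_l(G(th),feed=.12)
move_l(G(.6,.10),feed=.2)
movep(W(-.01,0,.42),down(np.radians(-94)))
s,p,X=look("f1");z=X[...,2];c,sn=np.cos(YAW),np.sin(YAW)
L=np.stack([(X[...,0]-O[0])*c+(X[...,1]-O[1])*sn,-(X[...,0]-O[0])*sn+(X[...,1]-O[1])*c],-1)
o=(p[...,0]>p[...,2]+40)&(abs(L[...,1])<.04)&(z>.075)&(z<.083)&(abs(L[...,0])<.1)
print(s["time_s"],L[o].min(0),L[o].max(0),dialq(X)[1])
g=(z>.215)&(z<.26)&(X[...,1]>.18)&(p.sum(2)<200);print("grip",rect(g,X))
t,d=camera("top");sc,_=camera("scene")
cv2.imwrite("pics/end.png",np.vstack([cv2.resize(t[90:260,190:430,::-1],(720,510))[:300],cv2.resize(sc[140:340,150:500,::-1],(720,411))[:300]]))
E
```

```text
False
0.1147680266090251 [-6.4  0.  15.8]
40.5667 [-0.02375922 -0.02081983] [-0.01626164  0.0211782 ] 99.86763000488281
grip (((583.5829467773438, 255.39794921875), (70.12787628173828, 21.67574119567871), 86.3646011352539), array([0.5873, 0.2569, 0.2378]), np.int64(1340))
```

View pics/end.png

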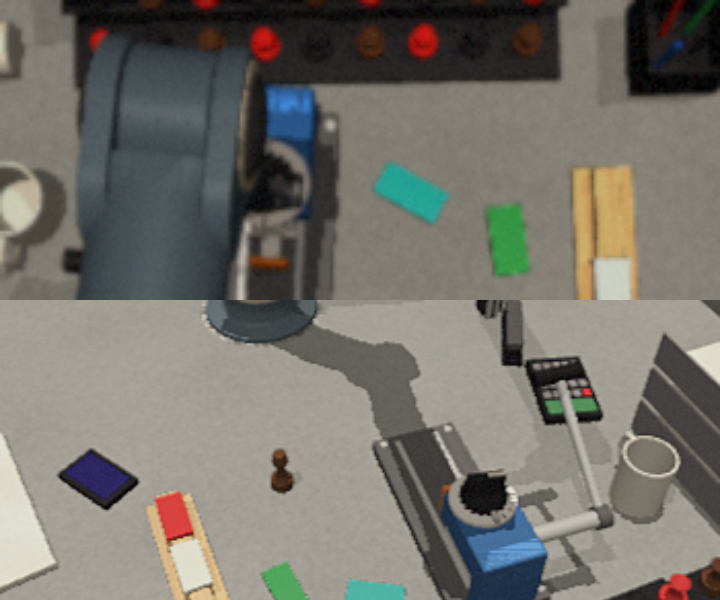

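The final view shows white and red still on the rack, the stamp and cards where they were, the lever raised again, the shuttle home and the dial at 99.9°. Handing in.

```bash
python3 -c "
from rig import *
print(finish_job())"
```

```text
the job is handed in; nothing more can be done
None
```

The job is handed in at about 41 s of the 72 s: the dial was turned to the stop and back four clicks, the blue blank was laid on the shuttle (about 1 mm off centre), the shuttle is home, the lever was pressed fully and rose again, and nothing else in view had moved.

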